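# Load a tool battery stick into its chute charger

### The job

Put the thick battery stick into the charger, stepped contact nose first: lay it on the sloping slide with its nose in the funnel and let it go so that it runs down into the well by itself. Then press its tail down the slope until it is fully home against the stop, and confirm it with a short firm push of about 20 N, never as much as 40 N. Leave the slim battery stick, the mug, the screwdriver and the parts tray where they are.

Things in the scene. Friction and masses are not known exactly. Their poses are not given: they have to be found in the camera images.
- pack_center (a point): Thick battery stick lying on the desk: black plastic, 98 mm long, about 180 g. 90 mm of it is 30 x 30 mm; the last 8 mm at its -x end is a narrower contact nose, 20 x 20 mm, with brass strips. The point is its centre (49 mm from nose tip and from tail face, 15 mm above its underside). Axes: x from nose to tail, y across, z up as it lies.
- pack_nose (a point): The middle of the nose tip of the thick stick, 49 mm from its centre towards -x; same axes.
- chute: Grey sloping chute on a black charger fixed to the desk, slope 42 degrees. Origin: on the well's centre line, 36 mm above the desk, where the nose tip of a thick stick would be at the deepest. Axes: x up the slope (at zero yaw away from the robot), y across, z square to the slide, upward. The smooth floor (friction about 0.3) is at z = -15 mm: a thick stick lying on it has its centre line at z = 0.
- well_mouth (a point): Mouth of the closed square well, at chute x = 60, z = 0 mm. The well, 34 mm wide, runs down from here; its roof is at z = 19 mm, with a lip flaring up to z = 33 mm at x = 78. Up from here to x = 105 a funnel open on top: side walls 4 mm thick flare from 34 to 64 mm apart, tops at z = 10 mm. A released stick slides down by itself into the well. Axes as the chute's.
- tongue_end (a point): Upper end of the slide, on its floor, at chute x = 150, z = -15 mm. From x = 105 to 150 the slide is a bare tongue 24 mm wide, 5 mm thick, on a post 20 mm wide, so that fingers holding a stick pass on both sides of it. Axes as the chute's.
- slim_center (a point): A slim battery stick that does not belong in this charger: same length (98 mm) and look but 20 x 20 mm thick, nose 12 x 12 mm. The point is its centre, 10 mm above the desk as it lies. The two sticks may lie in either of two places. To be left alone.
- mug_center (a point): A white mug, 80 mm across, 95 mm high; the point is half-way up its axis. To be left alone.
- driver: A screwdriver 190 mm long lying on the desk. To be left alone.
- parts_tray: A clear divided parts tray, 120 x 160 x 35 mm; origin under its centre. To be left alone.
- contact (a joint): How far the stiff brass contact plate deep in the well is pushed in, in m: 0 to 0.003 at the start, 0.016 when solidly at its stop (stick home). It gives way under about 6 N and stays where it is pushed. The depth setting of the stop is not known: home, the stick's nose tip is at chute x = 0 to 18 mm (tail face at 98 to 116); slid down but not pressed, some 6 to 16 mm higher.
Not all that is in view belongs to the job. Leave any purple look-alike of the part that bears chute alone. What is shaped like the part that bears pack_center but purple or turquoise is not meant.

How it is judged (in metres and radians):
On the way, in this order (a step that is already met when the one before it is completed fails the run):
1. the thick stick has been let go and rests on the contact plate in the well, nose first, not yet pressed home (y of pack_nose in the frame of chute between -0.006 and 0.006 m and x of pack_nose in the frame of chute below 0.042 m and x of pack_center in the frame of chute above 0.043 m and contact force between pack and contact above 0.2 N and value of joint contact below 0.0125 m and linear speed of pack below 0.02 m/s and contact force between the fingers and pack below 0.1 N), for 0.2 s.
2. the stick is pressed home against the stop at the bottom of the well with a firm push (contact force between pack and contact above 10 N and value of joint contact above 0.0145 m), for 0.02 s.
At the end, for the whole second after the job is handed in: The thick stick lies at rest in the well, nose first, touching the contact plate, which is pushed in to within 1.5 mm of its stop; the stick is released; the slim stick, mug, screwdriver and tray are within 30 mm of where they were (value of joint contact above 0.0145 m and contact force between pack and contact above 0.2 N and x of pack_nose in the frame of chute below 0.022 m and x of pack_center in the frame of chute above 0.043 m and y of pack_nose in the frame of chute between -0.006 and 0.006 m and z of pack_nose in the frame of chute between -0.005 and 0.008 m and angle between the x axis of pack_center and the x axis of chute, either way round below 0.12 rad and linear speed of pack below 0.02 m/s and distance of each of slim_center, mug_center, driver, parts_tray from where it was at the start of the episode below 0.03 m).
It fails at once if the stick is forced: pressed against the stop at the bottom of the well with more than 40 N (contact force between pack and contact above 40 N and value of joint contact above 0.012 m).
It fails at once if the slim stick, mug, screwdriver or tray is shifted by more than 30 mm (distance of any of slim_center, mug_center, driver, parts_tray from where it was at the start of the episode above 0.03 m).
It also fails if it takes over 45 s, if anything falls off the work surface, if the arm or the gripper's body presses on something with over 40 N, if the wrist force passes 120 N, or if a joint passes its speed limit or range.

### The arm

A 6-joint arm with a two-finger parallel gripper is mounted at the origin on the work surface. World frame = base frame: x ahead of the robot, y to its left, z up, the work surface at z = 0. Lengths are in m, angles in degrees, forces in N, time in s.
With the tool pointing down it reaches from about 0.3 to 0.75 m from the base axis. Payload 8.5 kg.
Tool frame: the origin (TCP) lies at the very end of the fingers, on their centre line; the grasp point (between the pads) lies 19 mm behind it; z points along the fingers, y is the line along which they close (so a half turn about z gives the same grasp; the last joint's range is limited). The gripper opens to 85 mm and grips with 20 to 120 N. Pads are 22 mm wide; open, the fingers measure 114 mm over their backs; the gripper's body (76 mm by 85 mm) begins 54 mm behind the grasp point. The pads swing forward as they close: fully open they stand 13 mm farther back than shut.
Start: joints at [-12.336, 21.807, 74.336, -0, 83.858, -12.336], TCP at [0.55, 0, 0.231] pointing down, gripper open.
Joint ranges: [-178.18, 178.18], [-50.72, 133.34], [12.68, 142.11], [-81.47, 261.47], [9.98, 163.14], [-165.26, 165.26]. Speed limits (degrees/s): [136.94, 136.94, 180, 180, 180, 180].

### API

Orientations are given as a 3x3 rotation matrix whose columns are the frame's x, y, z axes.
In Python, from rig import env, imaging gives the robot as it stands. The module is installed in compiled form; this text tells all that it offers.
- The arm moves only by the tool arm_command, never from a script. Its arguments are lists of equal length, an entry for each row: "turn": the turn, a rotation vector about the tool's x, y, z in units of 5 degrees (1.0 is 5 degrees), a list of three; "xyz": the shift along the tool's x, y, z in units of 50 mm (1.0 is 50 mm), a list of three; "claw": the finger opening in mm, from 0 to 85.4. A call has 1 to 12 rows; each row shifts and turns the commanded pose from where the row before left it, along the tool's axes as they then stand; what a row does not reach is not made up. A row lasts 1/10 s, in which the tool goes at most 50 mm and 8.59 degrees, less where a joint would pass 70% of its speed; a pose out of reach is approached as far as the arm can. A call is refused whole if a number of a shift passes 1 or a number of a turn 1, either way. A call with a gripper value outside its range is refused whole. The fingers move at their own pace and stop on an object; "squeeze" is the grip in N (left out, the last holds). Time passes only in rows, so rows that do not move let the fingers close. It gives the time, the measured TCP pose, the force, the opening and the grip force at its end, in the units of the state.
- env.observe(): the state, without advancing time (a new reading comes with each control period).
- imaging.get_image(name): name is "scene" or "side" or "wrist"; returns (picture, depth): 384x512x3 uint8, blue, green, red; 384x512 float32, m along the optical axis (not along the pixel's ray), 0 where there is no reading.
- imaging.camera_info(name): a dict with "camera_matrix" (3x3 intrinsics, pixels), "rvec" (rotation vector, rad) and "tvec" (3), from world to camera coordinates, as OpenCV has them. Camera axes: x right, y down, z forward; pixel columns grow to the right and rows downward; lengths in m; the calibration is good to about 2 mm. A picture is of the moment at which its call begins: read the wrist's pose just before it. camera_info takes no time and is no camera call; for the wrist camera it gives the pose at the moment of the call.
- env.close_job(): hands the job in; it is judged then, once.
The state is a dict: "time_s": time; "q": joint angles; "qvel": joint speeds; "joint_efforts": joint torques, N m; "position": TCP position; "tool_rot": TCP orientation; "ft_force": force on the tool from outside, world axes, zero at the start; "wrist_torque": the same for the moment, N m; "grip_width": finger opening in m; "gripper_force": force on a finger pad.
Only numpy, scipy, OpenCV 4.12 (cv2) and the standard library are available. Lean on these libraries where they do the work, as an engineer would, in place of code of your own. Each camera call takes 0.05 s, during which the arm holds its last target. There are 200 camera calls.

## Working session

There is one attempt and no reset: what is moved stays moved. The work goes in short steps, Python scripts to look and compute and a tool call to move; the robot and the scene stay as the last step left them, time stands still between calls to the robot, and variables do not carry over. Pictures are saved under pics/ and viewed, at most 13 in all, crops included, and the job is handed in when it is done.

Besides the shell and the picture viewer there is one more tool, called after "Call:" as name(argument=value, ...) on one line, values as JSON. arm_command: Moves the arm, as the interface text tells. Its arguments: {"type":"object","properties":{"turn":{"type":"array"},"xyz":{"type":"array"},"claw":{"type":"array"},"squeeze":{"type":"number"}},"required":["turn","xyz","claw"]}

```bash
mkdir -p pics
cat > h.py <<'E'
import numpy as np, cv2
from rig import env, imaging
def cam(n):
    c=imaging.camera_info(n); K=np.array(c["camera_matrix"]); R=cv2.Rodrigues(np.array(c["rvec"],float))[0]; t=np.array(c["tvec"],float).ravel(); return K,R,t
def cloud(n,c=None):
    c=c or cam(n); im,d=imaging.get_image(n); K,R,t=c
    v,u=np.indices(d.shape); p=np.stack([(u-K[0,2])/K[0,0]*d,(v-K[1,2])/K[1,1]*d,d],-1)
    P=(p-t)@R; P[d<=0]=np.nan; return im,d,P
def ray(c,uv,z):
    K,R,t=c; r=R.T@np.array([(uv[0]-K[0,2])/K[0,0],(uv[1]-K[1,2])/K[1,1],1]); o=-R.T@t; return o+r*(z-o[2])/r[2]
E
python3 - <<'E'
from h import *
a=[]
for n in("scene","side","wrist"):
    im,d,P=cloud(n); cv2.imwrite(f"pics/{n}0.png",im); np.savez(f"{n}0.npz",im=im,P=P)
    K,R,t=cam(n); print(n,(-R.T@t).round(3),R[2].round(2)); a.append(im)
cv2.imwrite("pics/all0.png",cv2.resize(np.vstack([a[0],a[1]]),(800,1200))[:1200])
print(env.observe()["ft_force"])
E
```

```text
scene [1.046 0.311 0.847] [-0.57 -0.32 -0.76]
side [-0.061 -0.739  0.779] [ 0.49  0.63 -0.61]
wrist [0.55  0.066 0.374] [-0.   -0.26 -0.96]
[ 0.32748217 -0.28397291  0.56521302]
```

View pics/scene0.png

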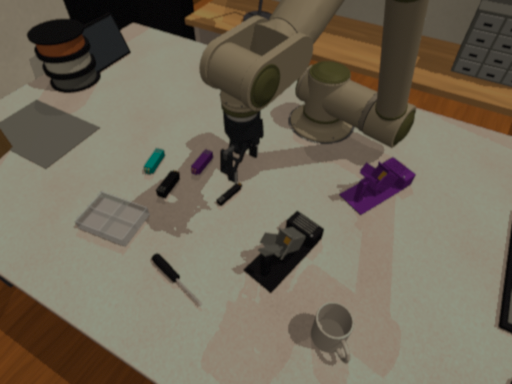

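View pics/side0.png

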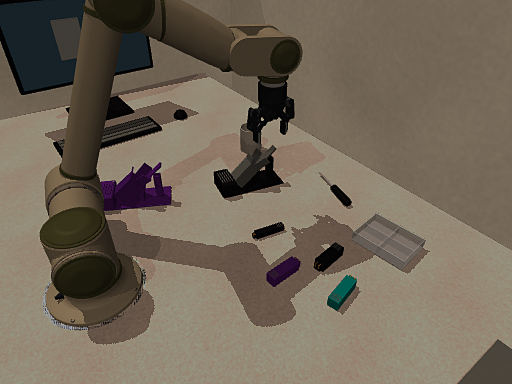

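The scene view shows the thick black stick at about (168,184) and the slim one at (229,194). The black charger is at (285,250), with a purple decoy at (378,185). The mug is at (333,325), the driver at (175,278) and the tray at (112,218).

```bash
cat > m1.py <<'E'
from h import *
for n,seeds in(("scene",[(168,184),(229,194)]),("side",[(329,257),(268,231)])):
    z=np.load(n+"0.npz"); im=z["im"];P=z["P"]; c=cam(n)
    m=((im.max(-1)<60)&(P[...,2]>0.004)&(P[...,2]<0.05)).astype(np.uint8)
    N,L,S,C=cv2.connectedComponentsWithStats(m)
    for u,v in seeds:
        l=L[v,u]
        q=P[L==l]; zt=np.nanpercentile(q[:,2],90); top=q[q[:,2]>zt-.006]
        r=cv2.minAreaRect((top[:,:2]*1000).astype(np.float32)); print(n,l,len(q),"ztop",zt.round(4),r, top.mean(0).round(4))
# charger points
z=np.load("scene0.npz");P=z["P"];im=z["im"]
for u,v in [(285,232),(302,220),(320,232),(315,240),(270,285),(248,268),(322,235),(278,245),(265,240),(290,240),(295,245),(263,252)]:
    print((u,v),P[v,u].round(3),im[v,u])
for n,(a,b,w,h) in(("scene",(225,195,110,105)),("side",(205,115,100,90))):
    cv2.imwrite(f"pics/ch_{n}.png",cv2.resize(np.load(n+"0.npz")["im"][b:b+h,a:a+w],None,fx=6,fy=6,interpolation=cv2.INTER_CUBIC)[:600,:800])
E
python3 m1.py
```

```text
scene 25 338 ztop 0.0331 ((536.1533203125, -283.1220703125), (89.02101135253906, 28.971220016479492), 7.600874423980713) [ 0.5378 -0.2819  0.0315]
scene 28 187 ztop 0.0235 ((474.75946044921875, -102.31087493896484), (17.96833038330078, 89.48152160644531), 77.76294708251953) [ 0.4752 -0.1009  0.0215]
side 38 452 ztop 0.0318 ((530.451171875, -287.20880126953125), (101.33695220947266, 31.223161697387695), 7.526845455169678) [ 0.5309 -0.2878  0.0301]
side 37 256 ztop 0.0213 ((468.1956787109375, -104.25447082519531), (22.38129234313965, 96.2534408569336), 79.94429779052734) [ 0.4693 -0.1064  0.0197]
(285, 232) [0.578 0.131 0.114] [64 74 77]
(302, 220) [0.479 0.139 0.051] [46 53 57]
(320, 232) [0.489 0.196 0.048] [13 12 15]
(315, 240) [0.514 0.193 0.039] [6 7 9]
(270, 285) [0.671 0.144 0.007] [14 12 14]
(248, 268) [0.657 0.072 0.007] [ 9  8 11]
(322, 235) [0.479 0.201 0.023] [70 81 83]
(278, 245) [0.591 0.122 0.066] [46 53 55]
(265, 240) [0.608 0.093 0.09 ] [52 60 63]
(290, 240) [0.552 0.138 0.048] [30 57 75]
(295, 245) [0.56  0.156 0.05 ] [44 51 54]
(263, 252) [0.66  0.115 0.127] [54 61 64]
```

View pics/ch_scene.png

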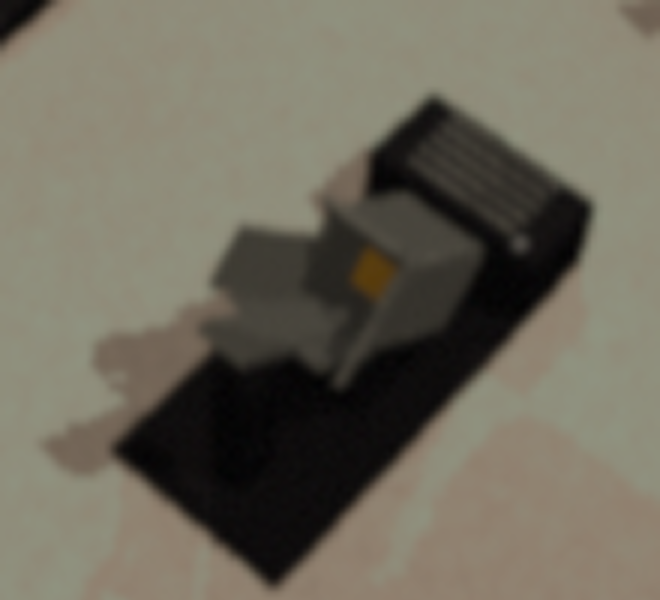

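The charger crop shows the tongue pointing towards the lower left, which is away from the robot. The brass contact is visible in the well at crop (375,272).

```bash
cat > m2.py <<'E'
from h import *
A=[]
for n,(u,v) in(("scene",(168,184)),("side",(329,257)),("scene",(229,194)),("side",(268,231))):
    A.append(cv2.convertScaleAbs(cv2.resize(np.load(n+"0.npz")["im"][v-20:v+20,u-25:u+25],(400,300),interpolation=cv2.INTER_CUBIC),alpha=2.5))
cv2.imwrite("pics/st.png",np.vstack([np.hstack(A[:2]),np.hstack(A[2:])]))
Q=[]
for n in("scene","side"):
    z=np.load(n+"0.npz");P=z["P"].reshape(-1,3);im=z["im"].reshape(-1,3).astype(int)
    s=(abs(P[:,0]-.57)<.16)&(abs(P[:,1]-.13)<.11)&(P[:,2]>.004)&(P[:,2]<.03)&(im.max(1)<35)
    q=P[s];r=cv2.minAreaRect((q[:,:2]*1000).astype(np.float32));print(n,len(q),r,cv2.boxPoints(r).round())
E
python3 m2.py
```

```text
scene 1165 ((574.8777465820312, 132.59164428710938), (90.11402130126953, 208.88253784179688), 76.75077819824219) [[463. 113.]
 [666.  65.]
 [687. 153.]
 [484. 200.]]
side 590 ((567.9514770507812, 126.97882843017578), (94.3695068359375, 219.5083770751953), 77.34178161621094) [[451. 105.]
 [665.  57.]
 [685. 149.]
 [471. 197.]]
```

View pics/st.png

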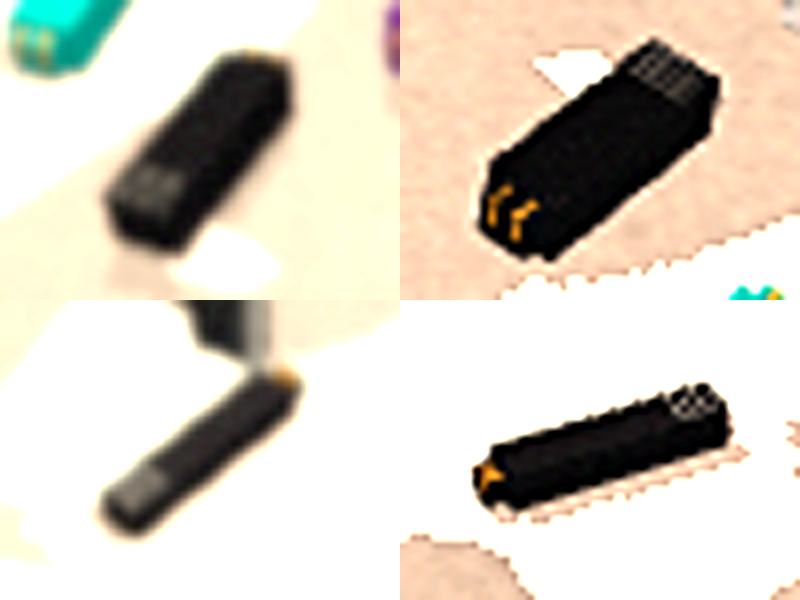

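View pics/wrist0.png

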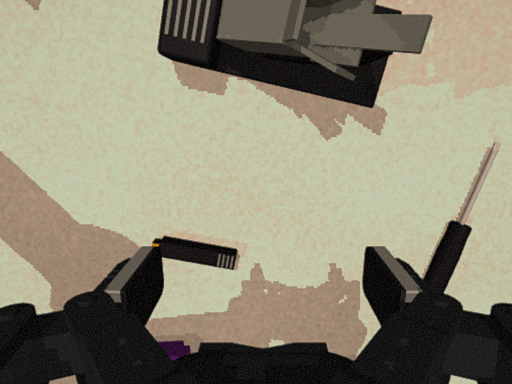

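```bash
cat >> h.py <<'E'
from scipy.spatial.transform import Rotation as Ro
def plan(R,p,R0=None,p0=None):
    s=env.observe(); R0=np.array(s["tool_rot"]).reshape(3,3) if R0 is None else R0; p0=np.array(s["position"]) if p0 is None else p0
    print("t",s["time_s"],"shift before turn (units)",(R0.T@(p-p0)/.05).round(3),"| turn units",(Ro.from_matrix(R0.T@R).as_rotvec(degrees=True)/5).round(3),"| shift after turn",(R.T@(p-p0)/.05).round(3))
E
python3 - <<'E'
from h import *
s=env.observe(); print(np.array(s["tool_rot"]).round(3))
a=np.radians(7.6)
for sg in(1,-1):
    x=sg*np.array([np.cos(a),np.sin(a),0]); z=np.array([0,0,-1.]); R=np.c_[x,np.cross(z,x),z]
    plan(R,np.array([.545,-.285,.2]))
E
```

```text
[[ 0.     1.    -0.001]
 [ 1.    -0.     0.   ]
 [ 0.    -0.001 -1.   ]]
t 0.15 shift before turn (units) [-5.701 -0.095  0.616] | turn units [-1.200e-02  7.000e-03  1.648e+01] | shift after turn [-0.849  5.638  0.617]
t 0.15 shift before turn (units) [-5.701 -0.095  0.616] | turn units [-7.000e-03 -1.300e-02 -1.952e+01] | shift after turn [ 0.849 -5.638  0.617]
```

Call:
arm_command(turn=[[0,0,0],[0,0,0],[0,0,0],[0,0,0],[0,0,0],[0,0,0],[0,0,0],[0,0,1],[0,0,1],[0,0,1],[0,0,1],[0,0,1]], xyz=[[-0.5,0,0],[-0.9,0,0],[-0.9,0,0],[-0.9,0,0],[-0.9,0,0],[-0.9,0,0.3],[-0.7,-0.1,0.3],[0,0,0],[0,0,0],[0,0,0],[0,0,0],[0,0,0]], claw=[80,80,80,80,80,80,80,80,80,80,80,80])

```text
time_s: 1.35
position: [0.5449, -0.285, 0.2009]
tool_rot: [[0.426, 0.905, -0.001], [0.905, -0.426, 0.0], [0.0, -0.001, -1.0]]
ft_force: [0.7, 0.7, 0.5]
grip_width: 0.08
gripper_force: 0.0
```

Call:
arm_command(turn=[[0,0,1],[0,0,1],[0,0,1],[0,0,1],[0,0,1],[0,0,1],[0,0,1],[0,0,1],[0,0,1],[0,0,1],[0,0,1],[0,0,0.5]], xyz=[[0,0,0],[0,0,0],[0,0,0],[0,0,0],[0,0,0],[0,0,0],[0,0,0],[0,0,0],[0,0,0],[0,0,0],[0,0,0],[0,0,0]], claw=[80,80,80,80,80,80,80,80,80,80,80,80])

```text
time_s: 2.55
position: [0.5449, -0.2849, 0.201]
tool_rot: [[0.992, 0.127, -0.001], [0.127, -0.992, 0.0], [-0.001, -0.001, -1.0]]
ft_force: [0.6, -1.1, -0.4]
grip_width: 0.0802
gripper_force: 0.0
```

```bash
cat > m3.py <<'E'
from h import *
s=env.observe(); c=cam("wrist"); im,d,P=cloud("wrist",c); cv2.imwrite("pics/w1.png",im); np.savez("w1.npz",im=im,P=P)
print(s["position"],s["q"])
m=((im.max(-1)<70)&(P[...,2]>0.02)&(P[...,2]<0.045)&(abs(P[...,0]-.535)<.1)&(abs(P[...,1]+.286)<.06)).astype(np.uint8)
N,L,S,C=cv2.connectedComponentsWithStats(m); 
for l in range(1,N):
    if S[l,4]>300:
        q=P[L==l]; h=np.nanmedian(q[:,2]); uv=np.argwhere(L==l)[:,::-1].astype(np.float32); b=cv2.boxPoints(cv2.minAreaRect(uv))
        W=np.array([ray(c,x,.03) for x in b]); print(l,S[l],h,W.round(4).tolist(),cv2.minAreaRect((W[:,:2]*1000).astype(np.float32)))
E
python3 m3.py
```

```text
[ 0.54489392 -0.28493059  0.20097912] [-3.86218268e+01  2.96144484e+01  6.62932982e+01 -2.13590353e-04
  8.41336183e+01  4.40549944e+01]
1 [ 246  137   31   98 2536] 0.030379675403009343 [[0.5784, -0.265, 0.03], [0.582, -0.2927, 0.03], [0.4863, -0.306, 0.03], [0.4824, -0.276, 0.03]] ((532.290283203125, -284.8348388671875), (96.62227630615234, 30.17701530456543), 7.343893051147461)
```

View pics/w1.png

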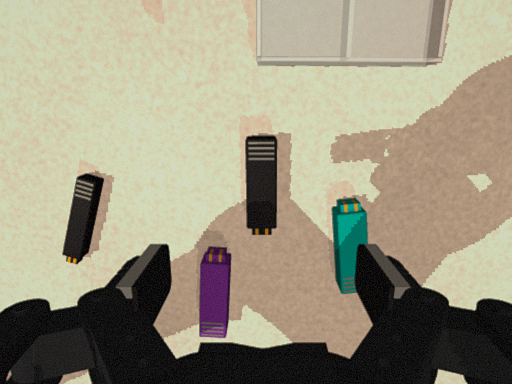

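The wrist view has the thick stick at about (262,185), with its nose towards the robot and the tail at v=137. The width measures 30 mm. I'll grasp it towards the tail.

Call:
arm_command(turn=[[0,0,0],[0,0,0],[0,0,0],[0,0,0],[0,0,0],[0,0,0],[0,0,0],[0,0,0],[0,0,0],[0,0,0],[0,0,0],[0,0,0]], xyz=[[0.19,-0.03,0.5],[0,0,0.8],[0,0,0.8],[0,0,0.8],[0,0,0.5],[0,0,0.3],[0,0,0.24],[0,0,0],[0,0,0],[0,0,0],[0,0,0],[0,0,0]], claw=[60,60,60,60,60,60,60,60,20,20,20,20], squeeze=40)

```text
time_s: 3.8
position: [0.5547, -0.2827, 0.0056]
tool_rot: [[0.991, 0.131, 0.002], [0.131, -0.991, -0.001], [0.002, 0.002, -1.0]]
ft_force: [-0.3, 1.4, 7.2]
grip_width: 0.0295
gripper_force: 41.3
```

Call:
arm_command(turn=[[0,0,0],[0,0,0],[0,0,0],[0,0,0],[0,0,0],[0,0,0],[0,0,0],[0,0,0]], xyz=[[0,0,0],[0,0,0],[0,0,-0.3],[0,0,-0.8],[0,0,-0.9],[0,0,-0.9],[0,0,-0.9],[0,0,-0.9]], claw=[20,20,20,20,20,20,20,20])

```text
time_s: 4.6
position: [0.5537, -0.2819, 0.2412]
tool_rot: [[0.991, 0.131, -0.0], [0.131, -0.991, 0.0], [-0.0, -0.0, -1.0]]
ft_force: [0.3, -1.9, -1.5]
grip_width: 0.0294
gripper_force: 40.3
```

```bash
cat > m4.py <<'E'
from h import *
im,d,P=cloud("wrist"); cv2.imwrite("pics/w2.png",im); np.savez("w2.npz",im=im,P=P)
s=env.observe(); R=np.array(s["tool_rot"]).reshape(3,3); p=np.array(s["position"])
T=(P-p)@R*1000
for v in range(120,384,12):
  for u in (245,262,279): print(v,u,T[v,u].round(0),im[v,u],end=" ; ")
  print()
E
python3 m4.py
```

```text
120 245 [ 44. -24. 248.] [203 230 232] ; 120 262 [ 44.  -5. 249.] [198 229 232] ; 120 279 [ 44.  15. 251.] [213 235 230] ; 
132 245 [ 31. -24. 251.] [198 231 230] ; 132 262 [ 31.  -5. 249.] [202 232 233] ; 132 279 [ 31.  15. 250.] [198 230 232] ; 
144 245 [ 17. -24. 250.] [201 231 232] ; 144 262 [ 17.  -5. 251.] [203 231 233] ; 144 279 [ 17.  15. 250.] [206 234 233] ; 
156 245 [  3. -24. 250.] [207 233 234] ; 156 262 [  3.  -5. 250.] [202 232 233] ; 156 279 [  3.  15. 250.] [205 236 232] ; 
168 245 [-11. -24. 249.] [196 228 230] ; 168 262 [-10.  -5. 247.] [208 235 233] ; 168 279 [-10.  15. 248.] [200 232 233] ; 
180 245 [-25. -25. 248.] [206 234 230] ; 180 262 [-25.  -5. 249.] [196 229 232] ; 180 279 [-25.  15. 249.] [206 235 234] ; 
192 245 [-39. -25. 248.] [204 234 235] ; 192 262 [-39.  -5. 249.] [209 234 234] ; 192 279 [-40.  16. 249.] [211 237 234] ; 
204 245 [23. -9.  2.] [22  7 11] ; 204 262 [24. -2.  1.] [16 16 15] ; 204 279 [23.  6.  3.] [12 15 11] ; 
216 245 [ 24.  -8. -14.] [5 8 0] ; 216 262 [ 24.  -1. -14.] [15 17 17] ; 216 279 [ 23.   5. -13.] [12  4 12] ; 
228 245 [ 20. 
[... 803 characters left out ...]
 [25 35 32] ; 
312 245 [-17.  -8. -17.] [27 27 30] ; 312 262 [-17.  -1. -17.] [24 24 25] ; 312 279 [-17.   6. -17.] [25 32 28] ; 
324 245 [-23.  -8. -16.] [16 14 19] ; 324 262 [-22.  -1. -17.] [22 24 24] ; 324 279 [-22.   6. -17.] [25 30 25] ; 
336 245 [-28.  -8. -17.] [18 24 20] ; 336 262 [-28.  -1. -17.] [34 33 34] ; 336 279 [nan nan nan] [18 19 20] ; 
348 245 [  9.  -5. -67.] [24 30 25] ; 348 262 [  9.  -1. -67.] [12 15 18] ; 348 279 [  9.   3. -67.] [32 33 30] ; 
360 245 [ 10.  -4. -72.] [26 26 30] ; 360 262 [ 10.  -1. -72.] [21 16 19] ; 360 279 [ 10.   3. -72.] [12 15 14] ; 
372 245 [ 10.  -4. -75.] [25 22 20] ; 372 262 [ 10.  -1. -76.] [18 18 19] ; 372 279 [ 10.   3. -75.] [15 18 15] ;
```

View pics/w2.png

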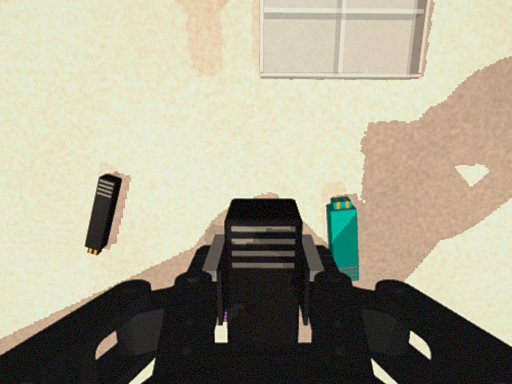

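The stick is held squarely, with the tail edge at v≈200 and its centre about 25 mm towards -x of the tool. Next I'll carry it over to just short of the charger and look.

Call:
arm_command(turn=[[0,0,0],[0,0,0],[0,0,0],[0,0,0],[0,0,0],[0,0,0],[0,0,0],[0,0,0],[0,0,0],[0,0,0],[0,0,0],[0,0,0]], xyz=[[0,-0.3,-0.5],[-0.1,-0.7,-0.4],[-0.1,-0.8,-0.3],[-0.1,-0.9,0],[-0.1,-0.9,0],[-0.1,-0.9,0],[-0.1,-0.9,0],[-0.1,-0.9,0],[-0.1,-0.9,0],[-0.1,-0.9,0],[-0.1,-0.7,0],[-0.1,0,0]], claw=[20,20,20,20,20,20,20,20,20,20,20,20])

```text
time_s: 5.85
position: [0.4408, 0.1499, 0.2992]
tool_rot: [[0.991, 0.135, -0.0], [0.135, -0.991, 0.001], [-0.0, -0.001, -1.0]]
ft_force: [0.0, -1.1, -1.5]
grip_width: 0.0291
gripper_force: 40.5
```

Call:
arm_command(turn=[[0,0,0.7],[0,0,0.9],[0,0,0.9],[0,0,0.9],[0,0,0.7],[0,0,0],[0,0,0],[0,0,0]], xyz=[[0,0,0],[0,0,0],[0,0,0],[0,0,0],[0,0,0],[0,0,0],[0,0,0],[0,0,0]], claw=[20,20,20,20,20,20,20,20])

```text
time_s: 6.65
position: [0.4422, 0.1466, 0.2992]
tool_rot: [[0.975, -0.224, -0.0], [-0.224, -0.975, -0.0], [-0.0, 0.0, -1.0]]
ft_force: [-0.3, -0.1, -1.6]
grip_width: 0.0292
gripper_force: 40.4
```

```bash
cat > m5.py <<'E'
from h import *
s=env.observe(); print(s["position"],s["q"].round(1) if hasattr(s["q"],"round") else s["q"])
im,d,P=cloud("wrist"); cv2.imwrite("pics/w3.png",im); np.savez("w3.npz",im=im,P=P)
E
python3 m5.py
```

```text
[0.44221853 0.14656561 0.29923197] [  3.7  10.7  79.   -0.   90.3 106.7]
```

View pics/w3.png

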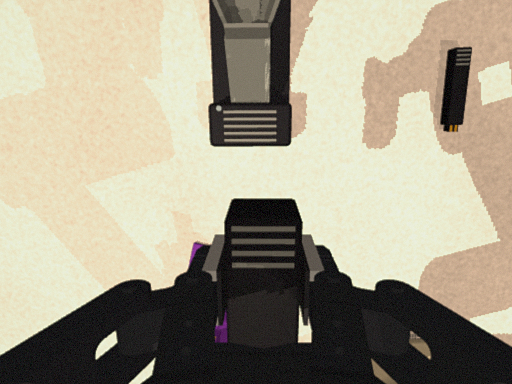

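The charger is at the top of the view, around (250,70), and lines up with the tool. I'll go 110 mm forward.

Call:
arm_command(turn=[[0,0,0],[0,0,0],[0,0,0],[0,0,0],[0,0,0],[0,0,0]], xyz=[[0.7,0,-0.3],[0.8,0,-0.3],[0.7,0,-0.2],[0,0,0],[0,0,0],[0,0,0]], claw=[20,20,20,20,20,20])

```text
time_s: 7.3
position: [0.5487, 0.1223, 0.3392]
tool_rot: [[0.975, -0.224, -0.001], [-0.224, -0.975, 0.0], [-0.001, 0.0, -1.0]]
ft_force: [0.7, -0.7, -1.2]
grip_width: 0.0291
gripper_force: 40.5
```

```bash
sed -i 's/w3/w4/g' m5.py; python3 m5.py
cat > m6.py <<'E'
from h import *
z=np.load("w4.npz");P=z["P"].reshape(-1,3);im=z["im"].reshape(-1,3).astype(int)
for yaw in(-13,):
    pass
b=(abs(P[:,0]-.57)<.14)&(abs(P[:,1]-.13)<.09)&(P[:,2]>.004)&(P[:,2]<.16)
# base plate yaw from dark low points
q=P[b&(im.max(1)<50)&(P[:,2]<.06)]
r=cv2.minAreaRect((q[:,:2]*1000).astype(np.float32)); print("base",r,cv2.boxPoints(r).round())
g=P[b&(im.max(1)>=40)&(P[:,2]>.03)&((im.max(1)-im.min(1))<40)]
yaw=np.radians(-13.0); ux=np.array([np.cos(yaw),np.sin(yaw)]); uy=np.array([-ux[1],ux[0]])
a=g[:,:2]@ux; l=g[:,:2]@uy
for lo in np.arange(.40,.68,.01):
    s=(a>lo)&(a<lo+.01)
    if s.sum()>5: print(round(lo,3),s.sum(),"lat",np.percentile(l[s],[1,50,99]).round(4),"z",np.percentile(g[s,2],[2,25,50,75,98]).round(4))
E
python3 m6.py
```

```text
[0.54871763 0.12226799 0.33915579] [  0.5  20.3  59.2   0.  100.6 103.5]
base ((570.5457153320312, 132.27162170410156), (93.16931915283203, 214.60301208496094), 77.20133209228516) [[456. 111.]
 [665.  63.]
 [686. 154.]
 [476. 201.]]
0.42 46 lat [0.2927 0.2977 0.3051] z [0.0456 0.0495 0.0503 0.051  0.0517]
0.43 72 lat [0.2899 0.2973 0.3048] z [0.047  0.0496 0.0501 0.0509 0.0521]
0.44 81 lat [0.2855 0.2944 0.3043] z [0.0479 0.0497 0.0505 0.051  0.0524]
0.45 421 lat [0.2095 0.2606 0.3035] z [0.0483 0.0501 0.0508 0.0515 0.0532]
0.46 206 lat [0.2112 0.2592 0.3034] z [0.0393 0.0438 0.0451 0.0504 0.052 ]
0.47 182 lat [0.2366 0.2577 0.279 ] z [0.0464 0.0483 0.0505 0.0524 0.0546]
0.48 227 lat [0.2355 0.2574 0.279 ] z [0.0546 0.0571 0.0594 0.0618 0.0642]
0.49 222 lat [0.2356 0.2571 0.2791] z [0.0643 0.0667 0.0686 0.0707 0.073 ]
0.5 252 lat [0.2358 0.2577 0.279 ] z [0.073  0.0754 0.0776 0.0796 0.082 ]
0.51 260 lat [0.236  0.2573 0.279 ] z [0.0817 0.0841 0.0865 0.0886 0.091 ]
0.52 328 lat [0.234  0.257  0.2791] z [0.0436 0.0911 0.0936 0.1005 0.1105]
0.53 423 lat [0.2343 0.2583 0.2795] z [0.0473 0.0525 0.0834 0.1108 0.1126]
0.54 387 lat [0.2316 0.2592 0.2842] z [0.0563 0.0605 0.0649 0.0865 0.0979]
0.55 475 lat [0.2267 0.2589 0.2886] z [0.0645 0.0689 0.0732 0.0938 0.1067]
0.56 563 lat [0.2237 0.2595 0.2915] z [0.0725 0.077  0.0803 0.0962 0.1132]
0.57 602 lat [0.2225 0.2578 0.2923] z [0.0817 0.0852 0.0882 0.0922 0.1092]
0.58 397 lat [0.223  0.2574 0.2927] z [0.0899 0.0926 0.0944 0.0974 0.1011]
0.59 249 lat [0.2462 0.2579 0.2696] z [0.1012 0.1035 0.1061 0.1083 0.1109]
0.6 259 lat [0.2461 0.2576 0.2696] z [0.1103 0.1131 0.1151 0.1174 0.1195]
0.61 263 lat [0.246  0.2579 0.2698] z [0.1192 0.1217 0.1232 0.1243 0.1262]
```

View pics/w4.png

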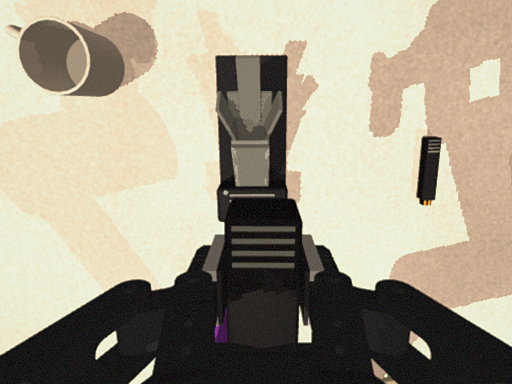

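The centre line stays at the same lateral offset (0.2578) along the whole charger at yaw -13°. The lip, tongue end and slope all agree with the given sizes. Next is the 42° tilt.

Call:
arm_command(turn=[[0,0.6,0],[0,0.9,0],[0,0.9,0],[0,0.9,0],[0,0.9,0],[0,0.9,0],[0,0.9,0],[0,0.9,0],[0,0.9,0],[0,0.6,0],[0,0,0],[0,0,0]], xyz=[[0,0,0],[0,0,0],[0,0,0],[0,0,0],[0,0,0],[0,0,0],[0,0,0],[0,0,0],[0,0,0],[0,0,0],[0,0,0],[0,0,0]], claw=[20,20,20,20,20,20,20,20,20,20,20,20])

```text
time_s: 8.55
position: [0.5489, 0.1223, 0.3396]
tool_rot: [[0.725, -0.224, 0.651], [-0.167, -0.974, -0.15], [0.668, -0.0, -0.744]]
ft_force: [-0.0, -0.1, -0.6]
grip_width: 0.0291
gripper_force: 40.5
```

```bash
cat >> h.py <<'E'
yw=np.radians(-13); ex=np.array([np.cos(yw),np.sin(yw),0]); ey=np.array([-ex[1],ex[0],0]); ez=np.array([0,0,1.]); th=np.radians(42)
cx=ex*np.cos(th)+ez*np.sin(th); cz=-ex*np.sin(th)+ez*np.cos(th); C=np.c_[cx,ey,cz]
O=ex*.4947+ey*.2578+ez*.036
RT=np.c_[cx,-ey,-cz]
def tgt(x,z,y=0): return O+C@np.array([x,y,z])/1000
def where():
    s=env.observe(); print("TCP in chute mm",((np.array(s["position"])-O)@C*1000).round(1),"F chute",(np.array(s["ft_force"])@C).round(1))
E
python3 - <<'E'
from h import *
where(); plan(RT,tgt(164,60))
E
```

```text
TCP in chute mm [212.6 -15.2 217.2] F chute [-0.4 -0.1 -0.4]
t 8.55 shift before turn (units) [-0.968 -0.303  3.145] | turn units [-0.005  0.011  0.003] | shift after turn [-0.971 -0.304  3.144]
```

Call:
arm_command(turn=[[0,0,0],[0,0,0],[0,0,0],[0,0,0],[0,0,0],[0,0,0],[0,0,0]], xyz=[[-0.25,-0.1,0.4],[-0.3,-0.1,0.8],[-0.3,-0.1,0.8],[-0.12,0,0.7],[0,0,0.44],[0,0,0],[0,0,0]], claw=[20,20,20,20,20,20,20])

```text
time_s: 9.25
position: [0.6203, 0.121, 0.1907]
tool_rot: [[0.724, -0.226, 0.652], [-0.168, -0.974, -0.151], [0.669, 0.0, -0.743]]
ft_force: [-0.7, 0.4, -1.5]
grip_width: 0.0293
gripper_force: 40.4
```

```bash
cat > m7.py <<'E'
from h import *
import sys
where(); plan(RT,tgt(164,-7))
n=sys.argv[1]; im,d=imaging.get_image("side"); a=cv2.resize(im[90:210,190:310],(480,480),interpolation=cv2.INTER_CUBIC)
cv2.imwrite(f"pics/{n}.png",cv2.convertScaleAbs(a,alpha=1.8))
E
python3 m7.py s1
```

```text
TCP in chute mm [164.8  -0.4  59.8] F chute [-1.6  0.2 -0.6]
t 9.25 shift before turn (units) [-0.016 -0.009  1.335] | turn units [ 0.006  0.001 -0.005] | shift after turn [-0.016 -0.008  1.335]
```

View pics/s1.png

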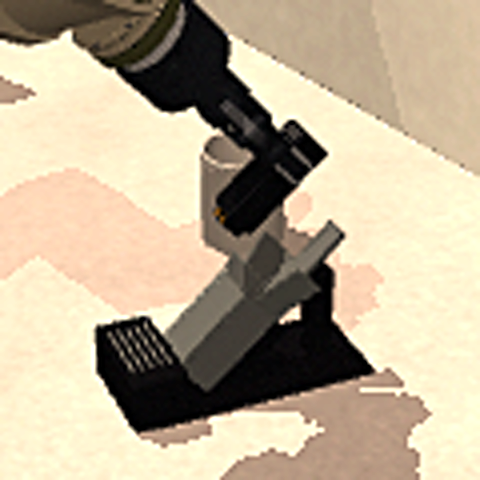

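The stick is held parallel to the slide above the funnel, with its nose at crop (222,212). Now I'll bring it down and slide the nose into the funnel.

Call:
arm_command(turn=[[0,0,0],[0,0,0],[0,0,0],[0,0,0],[0,0,0],[0,0,0],[0,0,0],[0,0,0],[0,0,0],[0,0,0]], xyz=[[0,0,0.3],[0,0,0.35],[0,0,0.3],[0,0,0.2],[0,0,0.18],[0,0,0],[-0.15,0,0],[-0.15,0,0],[-0.12,0,0],[0,0,0]], claw=[20,20,20,20,20,20,20,20,20,20])

```text
time_s: 10.3
position: [0.6475, 0.1149, 0.1266]
tool_rot: [[0.725, -0.225, 0.652], [-0.167, -0.974, -0.15], [0.669, 0.0, -0.744]]
ft_force: [-0.2, -0.5, -2.6]
grip_width: 0.0292
gripper_force: 40.5
```

```bash
python3 m7.py s2
```

```text
TCP in chute mm [142.7  -0.2  -6.5] F chute [-1.8 -0.6 -1.9]
t 10.3 shift before turn (units) [ 0.426 -0.003  0.01 ] | turn units [-0.001  0.007  0.006] | shift after turn [ 0.426 -0.004  0.01 ]
```

View pics/s2.png

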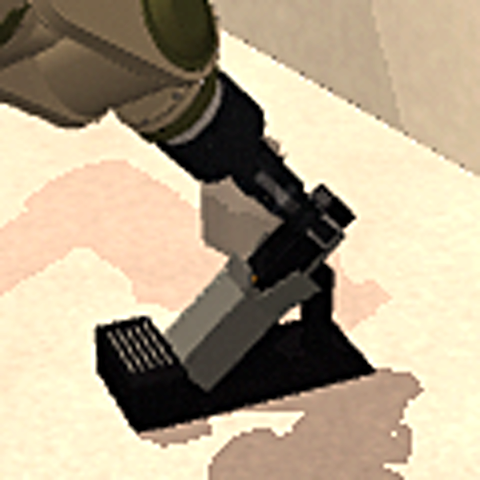

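The stick lies over the slide with its nose in the funnel, at crop (255,280). I'll lower it slightly and release it.

Call:
arm_command(turn=[[0,0,0],[0,0,0],[0,0,0],[0,0,0],[0,0,0],[0,0,0],[0,0,0],[0,0,0],[0,0,0],[0,0,0],[0,0,0],[0,0,0]], xyz=[[0,0,0.03],[0,0,0],[0,0,0],[0,0,0],[0,0,0],[0,0,0],[0,0,0],[0,0,0],[0,0,0],[0,0,0],[0,0,0],[0,0,0]], claw=[20,20,60,60,60,60,60,60,60,60,60,60])

```text
time_s: 11.55
position: [0.6492, 0.1144, 0.1256]
tool_rot: [[0.724, -0.225, 0.652], [-0.167, -0.974, -0.151], [0.669, 0.0, -0.743]]
ft_force: [-0.2, -0.3, 0.5]
grip_width: 0.0598
gripper_force: 0.0
```

```bash
cat > m8.py <<'E'
from h import *
import sys
where()
im,d,P=cloud("wrist"); cv2.imwrite(f"pics/{sys.argv[1]}.png",im)
Q=(P-O)@C*1000
s=(abs(Q[...,1])<14)&(Q[...,0]>70)&(Q[...,0]<180)&(abs(Q[...,2])<45)
for lo in range(80,156,3):
    k=s&(Q[...,0]>=lo)&(Q[...,0]<lo+3)&(Q[...,2]<22)
    if k.sum()>3: print(lo,k.sum(),np.percentile(Q[k][:,2],[5,50,95]).round(1),im[k].mean(0).round(),Q[k][:,1].mean().round(1))
E
python3 m8.py w5
```

```text
TCP in chute mm [143.3  -0.3  -8.4] F chute [ 0.2 -0.3  0.4]
107 36 [-16.5  -7.9  13.4] [34. 37. 41.] -1.8
110 2496 [-15.2   0.6  12.9] [15. 16. 18.] 0.0
113 248 [-16.1 -15.2 -14.4] [60. 70. 75.] -0.1
116 249 [-16.3 -15.2 -14.3] [58. 67. 72.] -0.0
119 248 [-16.  -15.1 -14.1] [59. 68. 73.] -0.1
122 258 [-16.1 -15.2 -14.3] [65. 75. 81.] -0.2
125 254 [-16.1 -15.2 -14.3] [72. 83. 89.] 0.1
128 268 [-16.  -15.2 -14.3] [78. 91. 98.] -0.3
131 264 [-16.2 -15.2 -14.4] [ 81.  94. 101.] -0.1
134 263 [-16.2 -15.2 -14.2] [ 84.  97. 104.] 0.1
137 281 [-16.1 -15.2 -14.2] [ 86. 101. 108.] 0.0
140 280 [-16.3 -15.2 -14.2] [ 87. 102. 109.] -0.3
143 291 [-16.  -15.2 -14.3] [ 95. 110. 119.] -0.0
146 287 [-16.2 -15.2 -14.4] [ 96. 112. 121.] -0.0
149 382 [-20.3 -15.9 -14.5] [ 86. 100. 107.] -0.1
```

View pics/w5.png

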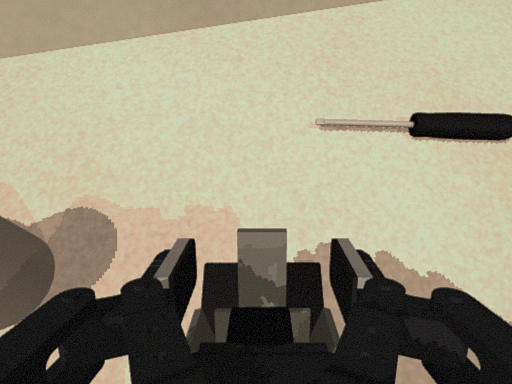

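The stick slid down by itself, with the tail face at chute x ≈ 111.5 and centred. Next I'll lift the tips slightly, close the fingers and come up behind the tail.

Call:
arm_command(turn=[[0,0,0],[0,0,0],[0,0,0],[0,0,0],[0,0,0],[0,0,0],[0,0,0],[0,0,0],[0,0,0],[0,0,0],[0,0,0],[0,0,0]], xyz=[[0,0,-0.1],[0,0,0],[0,0,0],[0,0,0],[0,0,0],[0,0,0],[0,0,0],[0,0,0],[-0.1,0,0],[-0.1,0,0],[-0.06,0,0],[0,0,0]], claw=[60,60,0,0,0,0,0,0,0,0,0,0])

```text
time_s: 12.8
position: [0.6362, 0.1174, 0.1203]
tool_rot: [[0.725, -0.225, 0.651], [-0.167, -0.974, -0.151], [0.669, 0.0, -0.744]]
ft_force: [-0.2, -0.5, 0.3]
grip_width: -0.0
gripper_force: 0.0
```

Run:
```python
from h import *
where(); print(env.observe()["grip_width"])
```

```text
TCP in chute mm [129.8  -0.3  -3.4] F chute [ 0.2 -0.5  0.3]
-1.8628285286474432e-05
```

Call:
arm_command(turn=[[0,0,0],[0,0,0],[0,0,0],[0,0,0],[0,0,0],[0,0,0],[0,0,0]], xyz=[[-0.03,0,0],[-0.03,0,0],[-0.03,0,0],[-0.03,0,0],[-0.02,0,0],[-0.02,0,0],[0,0,0]], claw=[0,0,0,0,0,0,0])

```text
time_s: 13.5
position: [0.6306, 0.1187, 0.1152]
tool_rot: [[0.724, -0.225, 0.652], [-0.167, -0.974, -0.151], [0.669, 0.0, -0.743]]
ft_force: [-0.6, 0.2, -0.5]
grip_width: 0.0
gripper_force: 0.0
```

```bash
python3 -c "
from h import *
where()"
```

```text
TCP in chute mm [122.1  -0.3  -3.4] F chute [-0.7  0.   0.1]
```

Call:
arm_command(turn=[[0,0,0],[0,0,0],[0,0,0],[0,0,0]], xyz=[[-0.02,0,0],[-0.02,0,0],[-0.02,0,0],[0,0,0]], claw=[0,0,0,0])

```text
time_s: 13.9
position: [0.6289, 0.1192, 0.1137]
tool_rot: [[0.723, -0.225, 0.653], [-0.167, -0.974, -0.15], [0.67, -0.0, -0.742]]
ft_force: [4.1, -1.3, 2.8]
grip_width: -0.0
gripper_force: 2.4
```

Call:
arm_command(turn=[[0,0,0],[0,0,0],[0,0,0]], xyz=[[-0.02,0,0],[-0.02,0,0],[0,0,0]], claw=[0,0,0])

```text
time_s: 14.2
position: [0.627, 0.1195, 0.1119]
tool_rot: [[0.724, -0.225, 0.652], [-0.167, -0.974, -0.151], [0.669, 0.0, -0.743]]
ft_force: [4.0, -1.2, 2.4]
grip_width: -0.0002
gripper_force: 2.4
```

```bash
python3 -c "
from h import *
where()"
```

```text
TCP in chute mm [117.2  -0.3  -3.4] F chute [ 4.7 -0.3 -1. ]
```

Call:
arm_command(turn=[[0,0,0],[0,0,0],[0,0,0]], xyz=[[-0.01,0,0],[-0.01,0,0],[-0.01,0,0]], claw=[0,0,0])

```text
time_s: 14.5
position: [0.626, 0.1198, 0.1109]
tool_rot: [[0.724, -0.225, 0.652], [-0.167, -0.974, -0.151], [0.669, -0.0, -0.743]]
ft_force: [3.6, -1.4, 4.3]
grip_width: -0.0
gripper_force: 2.6
```

Call:
arm_command(turn=[[0,0,0],[0,0,0]], xyz=[[-0.01,0,0],[-0.01,0,0]], claw=[0,0])

```text
time_s: 14.7
position: [0.6252, 0.1199, 0.1102]
tool_rot: [[0.724, -0.225, 0.652], [-0.167, -0.974, -0.151], [0.669, 0.0, -0.743]]
ft_force: [3.6, -1.0, 3.3]
grip_width: 0.0004
gripper_force: 2.6
```

Call:
arm_command(turn=[[0,0,0],[0,0,0],[0,0,0]], xyz=[[-0.01,0,0],[-0.01,0,0],[-0.01,0,0]], claw=[0,0,0])

```text
time_s: 15.0
position: [0.6241, 0.1202, 0.1092]
tool_rot: [[0.724, -0.225, 0.652], [-0.167, -0.974, -0.151], [0.669, 0.0, -0.743]]
ft_force: [3.7, -1.4, 3.0]
grip_width: -0.0001
gripper_force: 2.7
```

```bash
python3 -c "
from h import *
where()"
```

```text
TCP in chute mm [113.2  -0.3  -3.4] F chute [ 4.9 -0.5 -0.4]
```

Call:
arm_command(turn=[[0,0,0],[0,0,0],[0,0,0]], xyz=[[-0.01,0,0],[-0.01,0,0],[-0.01,0,0]], claw=[0,0,0])

```text
time_s: 15.3
position: [0.6231, 0.1204, 0.1082]
tool_rot: [[0.724, -0.225, 0.652], [-0.167, -0.974, -0.151], [0.669, 0.0, -0.743]]
ft_force: [3.8, -1.0, 3.7]
grip_width: 0.0003
gripper_force: 2.7
```

Call:
arm_command(turn=[[0,0,0],[0,0,0]], xyz=[[-0.01,0,0],[-0.01,0,0]], claw=[0,0])

```text
time_s: 15.5
position: [0.6223, 0.1206, 0.1076]
tool_rot: [[0.724, -0.225, 0.652], [-0.167, -0.974, -0.151], [0.669, -0.0, -0.743]]
ft_force: [3.0, -0.9, 3.9]
grip_width: 0.0002
gripper_force: 2.7
```

Call:
arm_command(turn=[[0,0,0],[0,0,0],[0,0,0]], xyz=[[-0.01,0,0],[-0.01,0,0],[-0.01,0,0]], claw=[0,0,0])

```text
time_s: 15.8
position: [0.622, 0.1209, 0.1073]
tool_rot: [[0.723, -0.225, 0.653], [-0.167, -0.974, -0.15], [0.67, -0.001, -0.742]]
ft_force: [5.5, -2.0, 6.8]
grip_width: -0.0001
gripper_force: 4.6
```

```bash
python3 -c "
from h import *
where()"
```

```text
TCP in chute mm [ 1.102e+02 -1.000e-01 -3.300e+00] F chute [ 8.9 -0.7  1.2]
```

Force is rising and travel has stalled, so the stick is at the stop. Now I'll build up to about 20 N.

Call:
arm_command(turn=[[0,0,0],[0,0,0],[0,0,0]], xyz=[[-0.01,0,0],[-0.01,0,0],[0,0,0]], claw=[0,0,0])

```text
time_s: 16.1
position: [0.622, 0.121, 0.1074]
tool_rot: [[0.722, -0.225, 0.655], [-0.167, -0.974, -0.15], [0.672, -0.001, -0.741]]
ft_force: [7.3, -3.2, 7.5]
grip_width: 0.0004
gripper_force: 5.4
```

```bash
python3 -c "
from h import *
where()"
```

```text
TCP in chute mm [110.3   0.   -3.2] F chute [10.8 -1.5  0.3]
```

Call:
arm_command(turn=[[0,0,0],[0,0,0],[0,0,0]], xyz=[[-0.02,0,0],[-0.02,0,0],[0,0,0]], claw=[0,0,0])

```text
time_s: 16.4
position: [0.6219, 0.1214, 0.1074]
tool_rot: [[0.719, -0.224, 0.657], [-0.167, -0.975, -0.15], [0.674, -0.002, -0.738]]
ft_force: [10.9, -4.1, 11.7]
grip_width: -0.0001
gripper_force: 8.0
```

```bash
python3 -c "
from h import *
where()"
```

```text
TCP in chute mm [110.2   0.4  -3.1] F chute [16.4 -1.5  1. ]
```

Call:
arm_command(turn=[[0,0,0],[0,0,0],[0,0,0]], xyz=[[-0.02,0,0],[-0.01,0,0],[0,0,0]], claw=[0,0,0])

```text
time_s: 16.7
position: [0.6218, 0.1216, 0.1076]
tool_rot: [[0.718, -0.224, 0.66], [-0.167, -0.975, -0.149], [0.676, -0.003, -0.737]]
ft_force: [13.2, -4.4, 14.2]
grip_width: 0.0001
gripper_force: 9.9
```

```bash
python3 -c "
from h import *
where()"
```

```text
TCP in chute mm [110.2   0.6  -2.9] F chute [19.8 -1.3  1.3]
```

The push reached 20 N against a solid stop. I'll back off up the slope, lift clear and look.

Call:
arm_command(turn=[[0,0,0],[0,0,0],[0,0,0],[0,0,0],[0,0,0],[0,0,0],[0,0,0],[0,0,0]], xyz=[[0.08,0,0],[0.15,0,0],[0.3,0,0],[0.2,0,-0.3],[0,0,-0.6],[0,0,-0.3],[0,0,0],[0,0,0]], claw=[0,0,0,0,0,0,0,0])

```text
time_s: 17.5
position: [0.605, 0.1245, 0.1717]
tool_rot: [[0.725, -0.225, 0.651], [-0.167, -0.974, -0.151], [0.668, 0.0, -0.744]]
ft_force: [-0.2, -0.0, -0.7]
grip_width: -0.0
gripper_force: 0.0
```

```bash
python3 m8.py w6 | head -14
```

```text
TCP in chute mm [140.5  -0.3  56.2] F chute [-0.6 -0.  -0.3]
113 12 [-16.1 -15.6 -14.8] [ 84.  98. 105.] 3.5
116 15 [-16.1 -15.4 -13.9] [ 87. 101. 108.] 1.9
119 67 [-16.  -15.3 -14.3] [ 90. 105. 113.] -0.1
122 141 [-16.2 -15.2 -14.3] [ 96. 112. 121.] -0.1
125 143 [-16.2 -15.2 -14.3] [ 97. 113. 121.] -0.6
128 148 [-16.1 -15.1 -14.2] [ 96. 112. 121.] -0.0
131 148 [-16.2 -15.2 -14.3] [ 98. 114. 122.] -0.1
134 155 [-16.2 -15.3 -14.2] [ 97. 114. 122.] -0.0
137 149 [-16.2 -15.2 -14.3] [ 97. 113. 121.] 0.2
140 156 [-16.3 -15.3 -14.3] [ 97. 114. 122.] 0.2
143 151 [-16.2 -15.2 -14.3] [ 97. 114. 121.] 0.0
146 161 [-16.2 -15.3 -14.2] [ 97. 114. 122.] 0.1
149 158 [-19.1 -15.7 -14.3] [ 89. 105. 111.] 0.1
```

Run:
```python
from h import *
im,d,P=cloud("scene"); Q=(P-O)@C*1000
s=(abs(Q[...,1])<12)&(abs(Q[...,2])<11)&(Q[...,0]>85)&(Q[...,0]<130)&(im.max(-1)<60)
print(s.sum(),np.percentile(Q[s][:,0],[10,50,90]) if s.any() else "")
```

```text
79 [ 97.56787974  99.57402526 101.29178909]
```

The tail face measures about 100–102 mm, against 111.5 mm before pressing, so the stick has stayed home.

```bash
python3 -c "
from rig import env
print(env.close_job())"
```

```text
the job is handed in; nothing more can be done
None
```

The thick stick slid into the well nose first by itself, was pressed home and confirmed with a push of about 20 N, and was released; I handed the job in after about 17.5 s, and no verdict came back.

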